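# Make up the grinding kit and the polishing kit

## Task

Make up two kits for the air grinder from the parts standing on the bench: the terracotta grinding stone and the brass hose coupling go in the blue tray; the white polishing bob, the steel collet nut and the green oiler go in the red tray. Stand every part upright on the tray floor, one to a compartment (any compartment of its tray), setting it down rather than dropping it. Leave the spare black rubber drum, the grinder and the spray can where they are, and let go of everything at the end.

Things in the scene. Friction and masses are not known exactly. Their poses are not given: they have to be found in the camera images.
- stone: Mounted grinding stone: terracotta-coloured cylinder 38 mm across and 30 mm high, with a steel shank 10 mm across standing up from its top centre to 66 mm. About 90 g. Origin: centre of its underside; z up its axis. Stands loose and upright on the bench at the start, at any yaw. Easily gripped by the shank, 53 mm above the origin.
- coupling: Brass hose coupling: hexagon foot 32 mm across flats (37 mm over corners) and 18 mm high, round ribbed brass stem 22 mm across above it to 64 mm. About 130 g. Origin: centre of its underside; z up its axis. Stands loose and upright on the bench at the start, at any yaw. Grip the stem, 53 mm above the origin.
- bob: Polishing bob: white domed body 36 mm across at its flat foot, narrowing to 14 mm at 30 mm height, with a steel shank 10 mm across up to 66 mm. About 50 g. Origin: centre of its underside; z up its axis. Stands loose and upright on the bench at the start, at any yaw. Grip the shank, 53 mm above the origin.
- nut: Steel collet nut: hexagon foot 33 mm across flats (38 mm over corners) and 22 mm high, round steel neck 26 mm across above it to 64 mm, with a dark round spot on top. About 150 g. Origin: centre of its underside; z up its axis. Stands loose and upright on the bench at the start, at any yaw. Grip the neck, 53 mm above the origin.
- oiler: In-line oiler: green cylinder 36 mm across and 28 mm high, with a yellow round stem 20 mm across above it to 64 mm. About 80 g. Origin: centre of its underside; z up its axis. Stands loose and upright on the bench at the start, at any yaw. Grip the stem, 53 mm above the origin.
- blue_tray: Blue steel tray, 132 x 68 mm outside, two square compartments 60 x 60 mm inside in a row along its x, their centres at x = -32 and +32 mm, y = 0. Walls, dividers and floor 4 mm thick, outside height 18 mm, so a part stands 4 mm above the bench with walls 14 mm high round it. Fixed to the bench. Origin: centre of the underside; x along the row, y across it, z up.
- red_tray: Red steel tray, 196 x 68 mm outside, three square compartments 60 x 60 mm inside in a row along its x, their centres at x = -64, 0 and +64 mm, y = 0. Walls, dividers and floor 4 mm thick, outside height 18 mm, so a part stands 4 mm above the bench with walls 14 mm high round it. Fixed to the bench. Origin: centre of the underside; x along the row, y across it, z up.
- drum: Spare rubber drum, to be left alone: black cylinder 38 mm across and 30 mm high with a steel shank 10 mm across up to 66 mm. Origin: centre of its underside; z up its axis. Stands loose and upright on the bench at the start, at any yaw. 
- grinder: Black air grinder with an aluminium nose, lying on the bench beyond the parts, to be left alone: about 200 mm long along its y, 36 mm wide, 45 mm high. Origin: on the bench under its middle.
- can: White spray can with an orange band, to be left alone: 60 mm across, 155 mm high, standing beyond the work. Origin: centre of its underside.
Not all that is in view belongs to the job. What is shaped like the bob but pink or purple is not meant.

How it is judged (in metres and radians):
At the end, for the whole second after the job is handed in: Stone, coupling in blue tray; bob, nut, oiler in red: upright (0.12 rad), on the floor (origin under 8 mm above tray underside), within 19 mm of its centre line and 12 mm inside its ends, one per compartment (over 38 mm apart), at rest. Drum, grinder, can within 25 mm of start, drum and can upright (x of stone in the frame of blue_tray between -0.052 and 0.052 m and y of stone in the frame of blue_tray between -0.019 and 0.019 m and z of stone in the frame of blue_tray between 0 and 0.008 m and angle between each of stone, coupling, bob, nut, oiler, drum, can's own z axis and vertical below 0.12 rad and linear speed of each of stone, coupling, bob, nut, oiler, drum, grinder, can below 0.02 m/s and angular speed of each of stone, coupling, bob, nut, oiler below 0.2 rad/s and x of coupling in the frame of blue_tray between -0.052 and 0.052 m and y of coupling in the frame of blue_tray between -0.019 and 0.019 m and z of coupling in the frame of blue_tray between 0 and 0.008 m and horizontal distance between stone and coupling above 0.038 m and x of bob in the frame of red_tray between -0.084 and 0.084 m and y of bob in the frame of red_tray between -0.019 and 0.019 m and z of bob in the frame of red_tray between 0 and 0.008 m and x of nut in the frame of red_tray between -0.084 and 0.084 m and y of nut in the frame of red_tray between -0.019 and 0.019 m and z of nut in the frame of red_tray between 0 and 0.008 m and x of oiler in the frame of red_tray between -0.084 and 0.084 m and y of oiler in the frame of red_tray between -0.019 and 0.019 m and z of oiler in the frame of red_tray between 0 and 0.008 m and horizontal distance between bob and nut above 0.038 m and horizontal distance between each of bob, nut and oiler above 0.038 m and distance of each of drum, grinder, can from where it was at the start of the episode below 0.025 m); the robot touches nothing.
It fails at once if the spare black drum is pushed away from its place or knocked over (distance of drum from where it was at the start of the episode above 0.025 m or angle between drum's own z axis and vertical above 0.5 rad).
It fails at once if the air grinder is pushed away from its place or knocked over (distance of grinder from where it was at the start of the episode above 0.025 m).
It fails at once if the spray can is pushed away from its place or knocked over (distance of can from where it was at the start of the episode above 0.025 m or angle between can's own z axis and vertical above 0.5 rad).
It fails at once if a kit part is dropped: it moves faster than 0.75 m/s (a fall of some 30 mm) with no finger on it ((contact force between stone and the fingers below 0.01 N and linear speed of stone above 0.75 m/s) or (contact force between coupling and the fingers below 0.01 N and linear speed of coupling above 0.75 m/s) or (contact force between bob and the fingers below 0.01 N and linear speed of bob above 0.75 m/s) or (contact force between nut and the fingers below 0.01 N and linear speed of nut above 0.75 m/s) or (contact force between oiler and the fingers below 0.01 N and linear speed of oiler above 0.75 m/s)).
It also fails if it takes over 106 s, if anything falls off the work surface, if the arm or the gripper's body presses on something with over 40 N, if the wrist force passes 120 N, or if a joint passes its speed limit or range.

## Robot

A 6-joint arm with a two-finger parallel gripper is mounted at the origin on the work surface. World frame = base frame: x ahead of the robot, y to its left, z up, the work surface at z = 0. Lengths are in mm, angles in rad, forces in N, time in s.
With the tool pointing down it reaches from about 400 to 925 mm from the base axis. Payload 12.5 kg.
Tool frame: the origin (TCP) lies on the mounting face of the last link; the fingertips stand 190 mm ahead of it and the grasp point (between the pads) lies 171 mm ahead of it; z points along the fingers, y is the line along which they close (so a half turn about z gives the same grasp; the last joint's range is limited). The gripper opens to 95 mm and grips with 3 to 60 N. Pads are 20 mm wide; open, the fingers measure 119 mm over their backs; the gripper's body (75 mm by 180 mm) begins 59 mm behind the grasp point.
Start: joints at [-1.405, 0.491, 1.559, -0, 1.092, -0.106], TCP at [167.811, -602.05, 404.761] pointing down, gripper open.
Joint ranges: [-3.1, 3.1], [-0.84, 2.19], [0.05, 2.79], [-1.13, 4.28], [0.06, 2.93], [-2.69, 2.69]. Speed limits (rad/s): [2.22, 2.22, 2.79, 3.14, 3.14, 3.14].

## Interface

Orientations are given as [roll, pitch, yaw] about the fixed x, y, z axes, in that order (R = Rz(yaw) Ry(pitch) Rx(roll)).
In Python, from cell import * gives the robot as it stands.
- The arm moves only by the tool arm_command, never from a script. Its argument "rows" is a list that holds one entry, the list of rows, each a list of 7 numbers: the shift along the tool's x, y, z normalised to -1 to 1, where 1 is 0.15 m, then the turn, a rotation vector about the tool's x, y, z normalised to -1 to 1, where 1 is 360 degrees, then the opening, from -1 (shut) to 1 (fully open). A call has 1 to 10 rows; each row is the pose to reach, as a shift and turn from the pose commanded when the call began, along the tool's axes at that moment, turning the shorter way round; what a row does not reach only later rows make up. A row lasts 1/12 s, in which the tool goes at most 41.7 mm and 7.16 degrees, less where a joint would pass 70% of its speed; a pose out of reach is approached as far as the arm can. A call with a number of a shift or a turn outside -1 to 1 is refused whole. A call with a gripper value outside its range is refused whole. The fingers move at their own pace and stop on an object; the grip force is fixed at half the most. Time passes only in rows, so rows that repeat a pose let the fingers close. It gives the time, the measured TCP pose, the force, the opening and the grip force at its end, in the units of the state.
- state(): the state, without advancing time (a new reading comes with each control period).
- read_camera(name): name is "scene" or "top"; returns (picture, depth): 384x512x3 uint8, red, green, blue; 384x512 float32, mm along the optical axis (not along the pixel's ray), 0 where there is no reading.
- get_calibration(name): a dict with "camera_matrix" (3x3 intrinsics, pixels), "position" and "orientation" of the camera in the world. Camera axes: x right, y up, looking along -z (the intrinsics and any distortion apply to the point x, -y, -z); pixel columns grow to the right and rows downward; lengths in mm; the calibration is good to about 2 mm. A picture is of the moment at which its call begins. get_calibration takes no time and is no camera call.
- job_done(): hands the job in; it is judged then, once.
The state is a dict: "t": time; "joints": joint angles; "qvel": joint speeds; "tau": joint torques, N m; "eef_pos": TCP position; "tcp_rot": TCP orientation; "ft_force": force on the tool from outside, world axes, zero at the start; "moment": the same for the moment, N m; "opening": opening from 0.0 (shut) to 1.0 (fully open); "grip_force": force on a finger pad.
Only numpy, scipy, OpenCV 4.12 (cv2) and the standard library are available. Lean on these libraries where they do the work, as an engineer would, in place of code of your own. Each camera call takes 0.05 s, during which the arm holds its last target. There are 200 camera calls.

## Working session

There is one attempt and no reset: what is moved stays moved. The work goes in short steps, Python scripts to look and compute and a tool call to move; the robot and the scene stay as the last step left them, time stands still between calls to the robot, and variables do not carry over. Pictures are saved under pics/ and viewed, at most 14 in all, crops included, and the job is handed in when it is done.

Besides the shell and the picture viewer there is one more tool, called after "Emit:" as name(argument=value, ...) on one line, values as JSON. arm_command: Moves the arm, as the interface text tells. Its arguments: {"type":"object","properties":{"rows":{"type":"array","items":{"type":"array","items":{"type":"array","items":{"type":"number","minimum":-1,"maximum":1}}}}},"required":["rows"]}

```bash
mkdir -p pics; cat > h.py <<'E'
from cell import *
import numpy as np, cv2
from scipy.spatial.transform import Rotation as R
def cal(n):
    c=get_calibration(n); o=np.array(c["orientation"],float)
    M=o if o.shape==(3,3) else R.from_euler('xyz',o).as_matrix()
    return np.array(c["camera_matrix"]),np.array(c["position"]),M
def ray(n,u,v):
    K,p,M=cal(n); d=np.array([(u-K[0,2])/K[0,0],-(v-K[1,2])/K[1,1],-1.]); return p,M@d
def onplane(n,u,v,z):
    p,d=ray(n,u,v); return p+d*(z-p[2])/d[2]
def cloud(n,D):
    K,p,M=cal(n); v,u=np.mgrid[:384,:512]
    d=np.stack([(u-K[0,2])/K[0,0],-(v-K[1,2])/K[1,1],-np.ones(u.shape)],-1)*D[...,None]
    return d@M.T+p
E
python3 - <<'E'
from h import *
s=state();print(s)
for n in("scene","top"):
    print(get_calibration(n))
    im,D=read_camera(n);np.savez(f"{n}.npz",im=im,D=D)
    cv2.imwrite(f"pics/{n}0.png",cv2.resize(im[...,::-1],(800,600),interpolation=cv2.INTER_CUBIC))
E
```

```text
{'t': 0.0, 'joints': array([-1.40461354e+00,  4.91559774e-01,  1.55945582e+00, -3.08648709e-05,
        1.09169319e+00, -1.05589340e-01]), 'qvel': array([-0.00070842, -0.00231545, -0.00021047, -0.00190905,  0.00037305,
       -0.00023912]), 'tau': array([ 4.14433953e-04, -6.12646580e+01, -2.58188957e+01,  6.92693051e-02,
        4.81864647e-02, -1.17658265e-04]), 'eef_pos': array([ 167.79471786, -602.01883136,  404.15930295]), 'tcp_rot': array([-3.14047986e+00, -9.04109971e-05,  2.71786318e-01]), 'ft_force': array([ 0.55015515, -0.54479342, -1.15124644]), 'moment': array([-0.06478596,  0.02067768, -0.01388924]), 'grip_force': 0.0, 'opening': 0.9995035181882143}
{'camera_matrix': array([[377.76881222,   0.        , 248.4369556 ],
       [  0.        , 377.76881222, 193.73274186],
       [  0.        ,   0.        ,   1.        ]]), 'position': array([ 843.33682325, -443.42145119,  680.34108029]), 'orientation': array([0.65938768, 0.00642274, 0.55466357])}
{'camera_matrix': array([[446.59684366,   0.        , 255.03762691],
       [  0.        , 446.59684366, 188.80872273],
       [  0.        ,   0.        ,   1.        ]]), 'position': array([ 391.38745124,  -11.17650517, 1115.91477654]), 'orientation': array([ 0.16999262,  0.01097182, -1.59172881])}
```

View pics/top0.png

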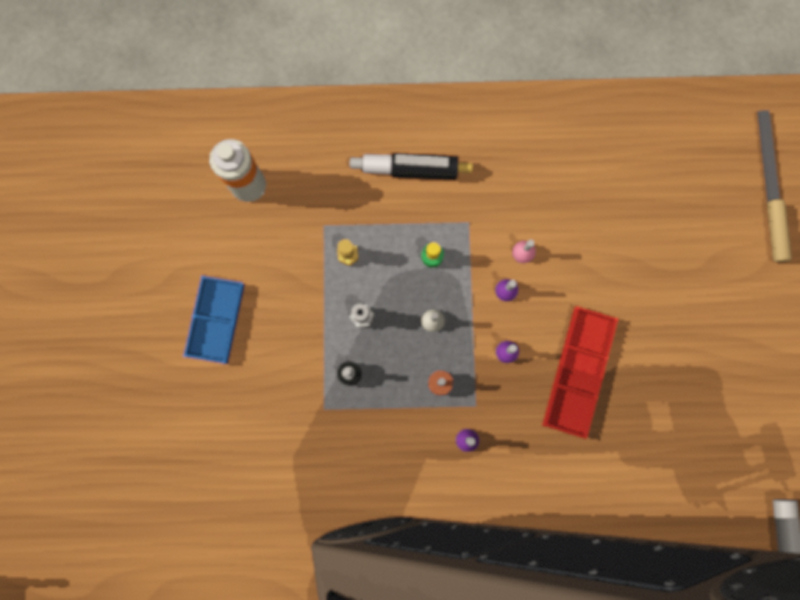

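View pics/scene0.png

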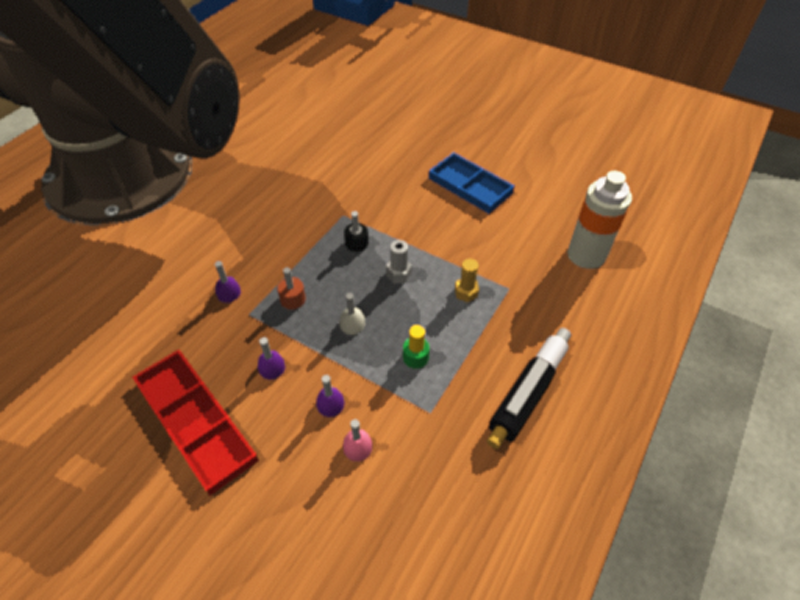

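The top view (800x600) shows these parts:

| Item | Pixel |
|---|---|
| coupling | (347,252) |
| oiler | (432,254) |
| nut | (361,316) |
| bob, white | (432,320) |
| drum, black | (349,373) |
| stone, terracotta | (441,382) |
| blue tray | (215,320) |
| red tray | (582,372) |
| can | (235,165) |
| grinder | (410,165) |

Possible mix-ups:
- For the bob: pink at (524,251), and purple at (507,290), (508,351) and (467,440).
- For the stone: the black drum at (349,373).

I choose the white and the terracotta ones.

```bash
cat > meas.py <<'E'
from h import *
names=dict(coupling=(347,252),oiler=(432,254),nut=(361,316),bob=(432,320),drum=(349,373),stone=(441,382),pink=(524,251),pur1=(507,290),pur2=(508,351),pur3=(467,440))
dat={n:np.load(n+".npz") for n in("scene","top")}
P={n:cloud(n,dat[n]["D"]) for n in dat}
def tri(a,b):
    (p,d),(q,e)=ray("top",*a),ray("scene",*b); d=d/np.linalg.norm(d);e=e/np.linalg.norm(e)
    s=np.linalg.lstsq(np.stack([d,-e],1),q-p,rcond=None)[0]; x,y=p+s[0]*d,q+s[1]*e
    return (x+y)/2,np.linalg.norm(x-y)
for k,(u,v) in names.items():
    c=onplane("top",u*.64,v*.64,30)[:2]; px={};out=[]
    for n in("top","scene"):
        q=P[n]; m=(np.hypot(*(q[...,:2]-c).transpose(2,0,1))<32)&(dat[n]["D"]>0)&(q[...,2]>12)
        zm=np.percentile(q[m][:,2],98); t=m&(q[...,2]>zm-5)&(q[...,2]<zm+5)
        vv,uu=np.nonzero(t); px[n]=(uu.mean(),vv.mean()); out+=[round(zm,1),q[t].mean(0).round(1)[:2],t.sum()]
    x,g=tri(px["top"],px["scene"]); print(k,out,"tri",x.round(1),round(g,1))
for n in("top","scene"):
    im=dat[n]["im"].astype(int); r,g,b=im[...,0],im[...,1],im[...,2]
    for t,m in(("blue",(b>1.6*r)&(b>70)),("red",(r>2.5*g)&(r>2.5*b)&(r>80))):
        q=P[n]; lab=cv2.connectedComponentsWithStats(m.astype(np.uint8))
        a=[i for i in range(1,lab[0]) if lab[2][i,4]>400]
        for i in a:
            w=(lab[1]==i)&(q[...,2]>14)&(q[...,2]<24); f=(lab[1]==i)&(q[...,2]<8)
            if w.sum()<30: continue
            print(n,t,lab[2][i],"rimz",np.median(q[w][:,2]).round(1),"floor",np.median(q[f][:,2]).round(1),cv2.minAreaRect(q[w][:,:2].astype(np.float32)))
t=dat["top"]["im"][140:300,195:355,::-1]; s=dat["scene"]["im"][120:320,130:330,::-1]
cv2.imwrite("pics/crop.png",np.hstack([cv2.resize(t,(400,400)),cv2.resize(s,(400,400))]))
q=P["top"]
for u,v in((250,220),(250,182),(160,300),(340,260)): print("bench z",q[v,u].round(1))
E
python3 meas.py
```

```text
coupling [np.float64(67.4), array([652.1,  77.5]), np.int64(53), np.float64(64.0), array([649. ,  78.6]), np.int64(73)] tri [650.9  76.7  65.7] 2.4
oiler [np.float64(66.3), array([645.5, -58.8]), np.int64(47), np.float64(63.8), array([643. , -58.6]), np.int64(73)] tri [644.5 -59.4  64.8] 2.0
nut [np.float64(67.0), array([549.5,  55.9]), np.int64(72), np.float64(64.1), array([546.5,  55.5]), np.int64(82)] tri [548.4  55.   64.5] 2.8
bob [np.float64(66.2), array([540.1, -58. ]), np.int64(14), np.float64(64.8), array([537.5, -56.7]), np.int64(20)] tri [539.5 -58.3  66.9] 1.1
drum [np.float64(65.8), array([458.3,  76.8]), np.int64(16), np.float64(64.7), array([456. ,  77.4]), np.int64(16)] tri [457.7  76.2  65.9] 1.4
stone [np.float64(67.2), array([440.8, -65.3]), np.int64(14), np.float64(65.7), array([438.5, -64.9]), np.int64(19)] tri [440.3 -65.8  66.8] 1.3
pink [np.float64(67.2), array([ 649.9, -208.5]), np.int64(17), np.float64(65.2), array([ 647. , -207.3]), np.int64(28)] tri [ 648.8 -208.5   68.2] 1.2
pur1 [np.float64(68.0), array([ 587.1, -178. ]), np.int64(13), np.float64(64.8), 
[... 404 characters left out ...]
71] rimz 17.3 floor 3.9 ((548.647216796875, 291.7276611328125), (68.42891693115234, 127.53109741210938), 78.675048828125)
top red [ 348  197   47   83 2311] rimz 17.7 floor 4.0 ((453.491943359375, -286.08843994140625), (68.89933776855469, 194.47039794921875), 71.53289031982422)
scene blue [275  99  53  34 699] rimz 16.2 floor 2.9 ((547.2615356445312, 292.2972412109375), (67.86902618408203, 130.9085693359375), 78.48145294189453)
scene red [  85  224   80   91 2835] rimz 16.5 floor 2.5 ((451.017578125, -284.8446044921875), (67.87125396728516, 197.0967559814453), 71.56395721435547)
bench z [504.   11.3   1.4]
bench z [600.4   9.4   3.3]
bench z [313.7 234.    1.8]
bench z [ 400.5 -208.8   -2.2]
```

View pics/crop.png

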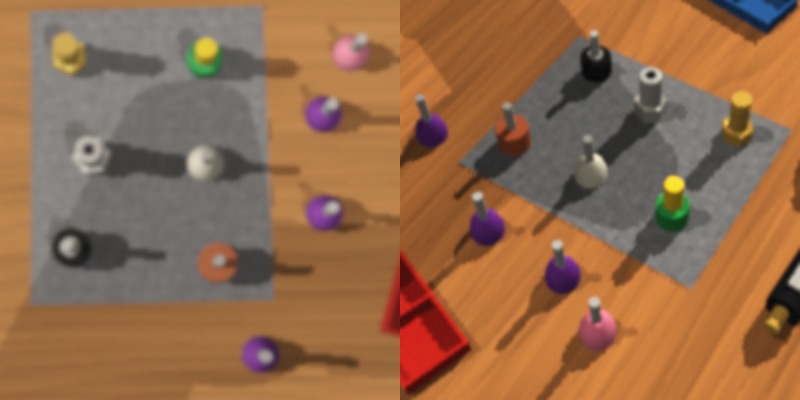

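The crop confirms the choice: white bob at (205,160), terracotta stone at (217,262), and the black drum at (70,247) to be avoided. The pink and purple lookalikes stand right of the mat. Heights triangulate to 65–67 mm, which agrees with the text. Next I plan the waypoints.

```bash
cat > plan.py <<'E'
from h import *
import sys
def shifts(cur,wps,yaw=0.2718):
    M=R.from_euler('xyz',[np.pi,0,yaw]).as_matrix(); c=np.array(cur,float)
    for w in wps:
        w=np.array(w,float); n=0
        while np.linalg.norm(w-c)>0.5 and n<6:
            s=M.T@(w-c)/150; k=max(1,np.ceil(np.abs(s).max()/0.99)); s=np.round(s/k,3)
            c=c+M@s*150; n+=1
            print(s.tolist(),"rows",int(np.ceil(np.linalg.norm(s)*150/41.7)),"->",c.round(1).tolist())
E
python3 - <<'E'
from plan import *
for k,z in((150,150),(235,155)): pass
print("can top",onplane("top",228*.64,152*.64,155).round(0))
parts=dict(bob=(539,-57.5),nut=(548,55.5),oiler=(644.3,-59),stone=(439.7,-65.3),coupling=(650.5,77.5))
a=np.radians(-18.45);b=np.radians(-11.4)
dest=dict(bob=(452.2-64*np.cos(a),-285.5-64*np.sin(a)),nut=(452.2,-285.5),oiler=(452.2+64*np.cos(a),-285.5+64*np.sin(a)),stone=(548-32*np.cos(b),292-32*np.sin(b)),coupling=(548+32*np.cos(b),292+32*np.sin(b)))
print(dest); cur=[167.8,-602.05,404.76]
for k in parts:
    print(k); p,q=parts[k],dest[k]
    w=[(*p,310),(*p,224),(*p,310),(*q,310),(*q,228.5),(*q,310)]
    shifts(cur,w); cur=w[-1]
E
```

```text
can top [773. 239. 155.]
{'bob': (np.float64(391.4895875439677), np.float64(-265.2454741003785)), 'nut': (452.2, -285.5), 'oiler': (np.float64(512.9104124560323), np.float64(-305.7545258996215)), 'stone': (np.float64(516.6313224121049), np.float64(298.325034892132)), 'coupling': (np.float64(579.3686775878951), np.float64(285.674965107868))}
bob
[0.84, -0.708, 0.158] rows 4 -> [260.7, -465.9, 381.1]
[0.839, -0.708, 0.158] rows 4 -> [353.4, -329.8, 357.4]
[0.84, -0.708, 0.158] rows 4 -> [446.2, -193.7, 333.7]
[0.839, -0.709, 0.158] rows 4 -> [538.9, -57.5, 310.0]
[0.0, 0.0, 0.573] rows 3 -> [538.9, -57.5, 224.0]
[0.0, 0.0, -0.573] rows 3 -> [538.9, -57.5, 310.0]
[-0.659, 0.535, -0.0] rows 4 -> [465.2, -161.3, 310.0]
[-0.66, 0.535, -0.0] rows 4 -> [391.4, -265.2, 310.0]
[0.0, 0.0, 0.543] rows 2 -> [391.4, -265.2, 228.5]
[0.0, 0.0, -0.543] rows 2 -> [391.4, -265.2, 310.0]
nut
[0.79, -0.89, -0.0] rows 5 -> [469.8, -104.8, 310.0]
[0.789, -0.89, -0.0] rows 5 -> [548.0, 55.5, 310.0]
[0.0, 0.0, 0.573] rows 3 -> [548.0, 55.5, 224.0]
[0.0, 0.0, -0.573] rows 3 -> [548.0, 55.5, 310.0]
[-0.408, 0.
[... 892 characters left out ...]
65.3, 310.0]
[0.382, -0.733, -0.0] rows 3 -> [465.4, 56.0, 310.0]
[0.382, -0.732, -0.0] rows 3 -> [491.1, 177.1, 310.0]
[0.381, -0.733, -0.0] rows 3 -> [516.6, 298.4, 310.0]
[0.0, 0.0, 0.543] rows 2 -> [516.6, 298.4, 228.6]
[0.0, 0.0, -0.543] rows 2 -> [516.6, 298.4, 310.0]
coupling
[0.232, 0.829, 0.0] rows 4 -> [583.5, 187.9, 310.0]
[0.232, 0.829, 0.0] rows 4 -> [650.4, 77.4, 310.0]
[0.0, -0.0, 0.573] rows 3 -> [650.4, 77.4, 224.0]
[0.0, -0.0, -0.573] rows 3 -> [650.4, 77.4, 310.0]
[-0.042, -0.732, -0.0] rows 3 -> [614.9, 181.5, 310.0]
[-0.042, -0.732, -0.0] rows 3 -> [579.4, 285.6, 310.0]
[0.0, -0.0, 0.543] rows 2 -> [579.4, 285.6, 228.6]
[0.0, -0.0, -0.543] rows 2 -> [579.4, 285.6, 310.0]
```

Emit:
arm_command(rows=[[[0.84, -0.708, 0.158, 0, 0, 0, 0.3], [0.84, -0.708, 0.158, 0, 0, 0, 0.3], [0.84, -0.708, 0.158, 0, 0, 0, 0.3], [0.84, -0.708, 0.158, 0, 0, 0, 0.3], [0.84, -0.708, 0.158, 0, 0, 0, 0.3], [0.84, -0.708, 0.158, 0, 0, 0, 0.3]]])

```text
t: 0.6
eef_pos: [261.7, -464.7, 381.1]
tcp_rot: [-3.141, 0.0, 0.275]
ft_force: [0.7, -0.9, 0.5]
opening: 0.666
grip_force: 0.0
```

Emit:
arm_command(rows=[[[0.84, -0.708, 0.158, 0, 0, 0, 0.3], [0.84, -0.708, 0.158, 0, 0, 0, 0.3], [0.84, -0.708, 0.158, 0, 0, 0, 0.3], [0.84, -0.708, 0.158, 0, 0, 0, 0.3], [0.84, -0.708, 0.158, 0, 0, 0, 0.3], [0.84, -0.708, 0.158, 0, 0, 0, 0.3]]])

```text
t: 1.1
eef_pos: [354.3, -329.5, 357.3]
tcp_rot: [3.141, 0.0, 0.274]
ft_force: [-0.5, -0.6, 0.2]
opening: 0.645
grip_force: 0.0
```

Emit:
arm_command(rows=[[[0.84, -0.708, 0.158, 0, 0, 0, 0.3], [0.84, -0.708, 0.158, 0, 0, 0, 0.3], [0.84, -0.708, 0.158, 0, 0, 0, 0.3], [0.84, -0.708, 0.158, 0, 0, 0, 0.3], [0.84, -0.708, 0.158, 0, 0, 0, 0.3], [0.84, -0.708, 0.158, 0, 0, 0, 0.3]]])

```text
t: 1.6
eef_pos: [447.2, -193.9, 333.4]
tcp_rot: [3.141, 0.0, 0.274]
ft_force: [-0.2, 0.6, 0.6]
opening: 0.65
grip_force: 0.0
```

Emit:
arm_command(rows=[[[0.838, -0.709, 0.158, 0, 0, 0, 0.3], [0.838, -0.709, 0.158, 0, 0, 0, 0.3], [0.838, -0.709, 0.158, 0, 0, 0, 0.3], [0.838, -0.709, 0.158, 0, 0, 0, 0.3], [0.838, -0.709, 0.158, 0, 0, 0, 0.3], [0.838, -0.709, 0.158, 0, 0, 0, 0.3], [0.838, -0.709, 0.158, 0, 0, 0, 0.3], [0.838, -0.709, 0.158, 0, 0, 0, 0.3]]])

```text
t: 2.27
eef_pos: [538.5, -59.7, 310.2]
tcp_rot: [3.141, -0.0, 0.269]
ft_force: [-1.3, -0.2, -0.4]
opening: 0.649
grip_force: 0.0
```

Emit:
arm_command(rows=[[[0, 0.01, 0.2, 0, 0, 0, 0.3], [0, 0.01, 0.4, 0, 0, 0, 0.3], [0, 0.01, 0.573, 0, 0, 0, 0.3], [0, 0.01, 0.573, 0, 0, 0, 0.3], [0, 0.01, 0.573, 0, 0, 0, 0.3], [0, 0.01, 0.573, 0, 0, 0, 0.3]]])

```text
t: 2.77
eef_pos: [539.5, -60.0, 225.3]
tcp_rot: [3.141, -0.001, 0.27]
ft_force: [-0.6, -0.4, -0.3]
opening: 0.648
grip_force: 0.0
```

```bash
python3 - <<'E'
from h import *
s=state();print(s["eef_pos"],s["tcp_rot"],s["joints"])
im,_=read_camera("scene");cv2.imwrite("pics/g1.png",cv2.resize(im[80:300,130:430,::-1],(800,586)))
E
```

```text
[539.52310548 -59.95967448 225.32061502] [ 3.14082594e+00 -1.16483821e-03  2.70416747e-01] [-2.32361330e-01  6.27236622e-01  1.92033580e+00 -1.97910498e-04
  5.92630104e-01  1.06818278e+00]
```

View pics/g1.png

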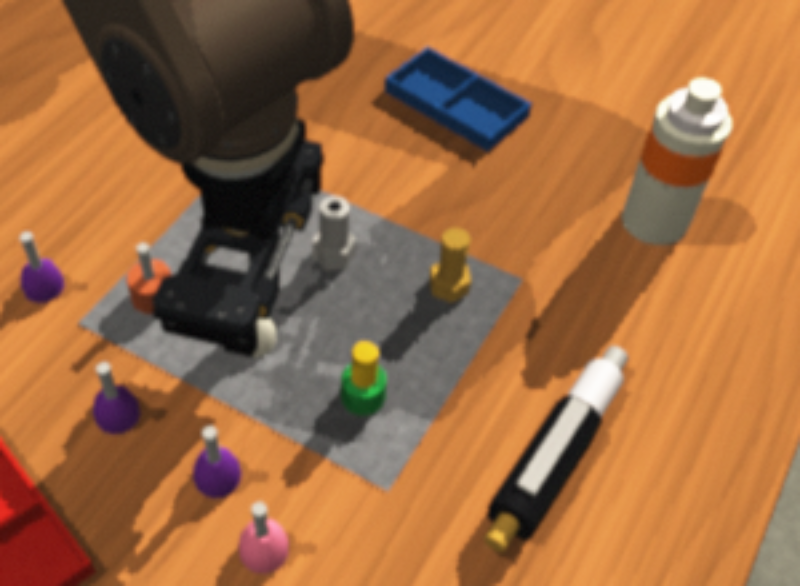

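The gripper stands over the bob, which is partly visible at (265,335), and the stone and nut nearby are clear. Closing now.

Emit:
arm_command(rows=[[[0, 0, 0, 0, 0, 0, -0.4], [0, 0, 0, 0, 0, 0, -0.7], [0, 0, 0, 0, 0, 0, -1], [0, 0, 0, 0, 0, 0, -1], [0, 0, 0, 0, 0, 0, -1], [0, 0, 0, 0, 0, 0, -1]]])

```text
t: 3.32
eef_pos: [539.3, -58.8, 224.1]
tcp_rot: [3.141, -0.0, 0.272]
ft_force: [-0.2, -0.3, 0.7]
opening: 0.286
grip_force: 0.0
```

Emit:
arm_command(rows=[[[0, 0, -0.15, 0, 0, 0, -1], [0, 0, -0.4, 0, 0, 0, -1], [0, 0, -0.573, 0, 0, 0, -1], [0, 0, -0.573, 0, 0, 0, -1], [0, 0, -0.573, 0, 0, 0, -1]]])

```text
t: 3.73
eef_pos: [539.3, -58.8, 311.0]
tcp_rot: [3.14, -0.002, 0.272]
ft_force: [-0.2, -0.0, -1.0]
opening: 0.01
grip_force: 0.0
```

```bash
python3 - <<'E'
from h import *
s=state();print(s["eef_pos"],s["tcp_rot"],s["opening"],s["grip_force"])
im,_=read_camera("scene");cv2.imwrite("pics/g2.png",cv2.resize(im[80:300,130:430,::-1],(600,440)))
E
```

```text
[539.29647205 -58.84576905 311.01264491] [ 3.14023403e+00 -2.29090798e-03  2.71951255e-01] 0.010366068500380073 0.0
```

View pics/g2.png

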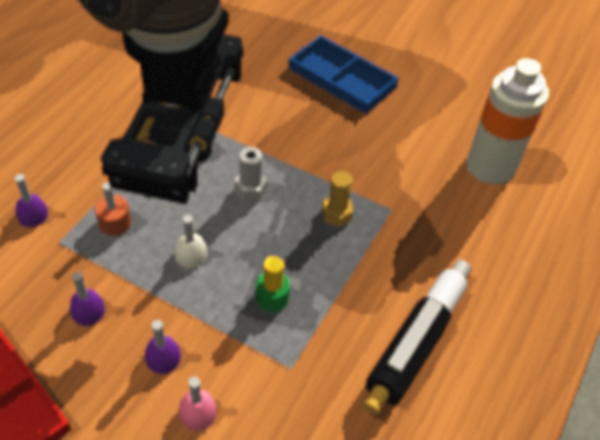

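The fingers had not finished closing before the lift. The bob still stands undisturbed at (190,245). I'll retry with a longer close.

Emit:
arm_command(rows=[[[0, 0, 0, 0, 0, 0, 0], [0, 0, 0, 0, 0, 0, 0], [0, 0, 0, 0, 0, 0, 0], [0, 0, 0, 0, 0, 0, 0], [0, 0, 0, 0, 0, 0, 0], [0, 0, 0, 0, 0, 0, 0], [0, 0, 0, 0, 0, 0, 0]]])

```text
t: 4.37
eef_pos: [539.3, -58.9, 309.8]
tcp_rot: [-3.142, 0.0, 0.272]
ft_force: [-0.5, 0.4, 0.4]
opening: 0.44
grip_force: 0.0
```

Emit:
arm_command(rows=[[[0, 0, 0.2, 0, 0, 0, 0], [0, 0, 0.4, 0, 0, 0, 0], [0, 0, 0.573, 0, 0, 0, 0], [0, 0, 0.573, 0, 0, 0, 0], [0, 0, 0.573, 0, 0, 0, 0], [0, 0, 0.573, 0, 0, 0, 0]]])

```text
t: 4.87
eef_pos: [539.7, -59.0, 225.1]
tcp_rot: [3.141, -0.001, 0.272]
ft_force: [-0.7, -0.0, -0.5]
opening: 0.499
grip_force: 0.0
```

Emit:
arm_command(rows=[[[0, 0, 0, 0, 0, 0, -1], [0, 0, 0, 0, 0, 0, -1], [0, 0, 0, 0, 0, 0, -1], [0, 0, 0, 0, 0, 0, -1], [0, 0, 0, 0, 0, 0, -1], [0, 0, 0, 0, 0, 0, -1], [0, 0, 0, 0, 0, 0, -1], [0, 0, 0, 0, 0, 0, -1], [0, 0, 0, 0, 0, 0, -1]]])

```text
t: 5.62
eef_pos: [539.4, -59.0, 224.1]
tcp_rot: [3.141, -0.0, 0.272]
ft_force: [-0.8, -0.1, 3.3]
opening: 0.099
grip_force: 30.0
```

Emit:
arm_command(rows=[[[0, 0, -0.15, 0, 0, 0, -1], [0, 0, -0.4, 0, 0, 0, -1], [0, 0, -0.573, 0, 0, 0, -1], [0, 0, -0.573, 0, 0, 0, -1], [0, 0, -0.573, 0, 0, 0, -1]]])

```text
t: 6.03
eef_pos: [539.3, -58.9, 311.0]
tcp_rot: [3.14, -0.002, 0.272]
ft_force: [-0.6, -0.2, 0.1]
opening: 0.096
grip_force: 30.0
```

Emit:
arm_command(rows=[[[-0.1, 0.08, 0, 0, 0, 0, -1], [-0.3, 0.24, 0, 0, 0, 0, -1], [-0.5, 0.4, 0, 0, 0, 0, -1], [-0.659, 0.53, 0, 0, 0, 0, -1], [-0.659, 0.53, 0, 0, 0, 0, -1]]])

```text
t: 6.45
eef_pos: [463.0, -164.9, 308.5]
tcp_rot: [-3.14, 0.003, 0.269]
ft_force: [0.5, 0.5, -0.7]
opening: 0.095
grip_force: 30.0
```

Emit:
arm_command(rows=[[[-0.2, 0.16, 0, 0, 0, 0, -1], [-0.4, 0.32, 0, 0, 0, 0, -1], [-0.56, 0.45, 0, 0, 0, 0, -1], [-0.659, 0.53, 0, 0, 0, 0, -1], [-0.659, 0.53, 0, 0, 0, 0, -1], [-0.659, 0.53, 0, 0, 0, 0, -1], [-0.659, 0.53, 0, 0, 0, 0, -1], [-0.659, 0.53, 0, 0, 0, 0, -1]]])

```text
t: 7.12
eef_pos: [392.1, -264.4, 309.5]
tcp_rot: [-3.141, 0.0, 0.273]
ft_force: [0.1, 0.7, -0.5]
opening: 0.096
grip_force: 30.0
```

Emit:
arm_command(rows=[[[0, 0, 0.15, 0, 0, 0, -1], [0, 0, 0.3, 0, 0, 0, -1], [0, 0, 0.4, 0, 0, 0, -1], [0, 0, 0.48, 0, 0, 0, -1], [0, 0, 0.52, 0, 0, 0, -1], [0, 0, 0.54, 0, 0, 0, -1], [0, 0, 0.54, 0, 0, 0, -1], [0, 0, 0.54, 0, 0, 0, -1], [0, 0, 0.54, 0, 0, 0, -1]]])

```text
t: 7.87
eef_pos: [391.8, -265.1, 229.4]
tcp_rot: [3.141, -0.0, 0.272]
ft_force: [-0.7, 0.1, -0.8]
opening: 0.1
grip_force: 30.0
```

```bash
python3 - <<'E'
from h import *
s=state();print(s["eef_pos"],s["tcp_rot"],s["opening"],s["grip_force"])
im,_=read_camera("scene");cv2.imwrite("pics/g3.png",cv2.resize(im[170:350,40:280,::-1],(640,480)))
E
```

```text
[ 391.78895932 -265.05919562  229.43780021] [ 3.14073034e+00 -4.64208840e-04  2.72207387e-01] 0.09979177243440818 30.00003218650818
```

View pics/g3.png

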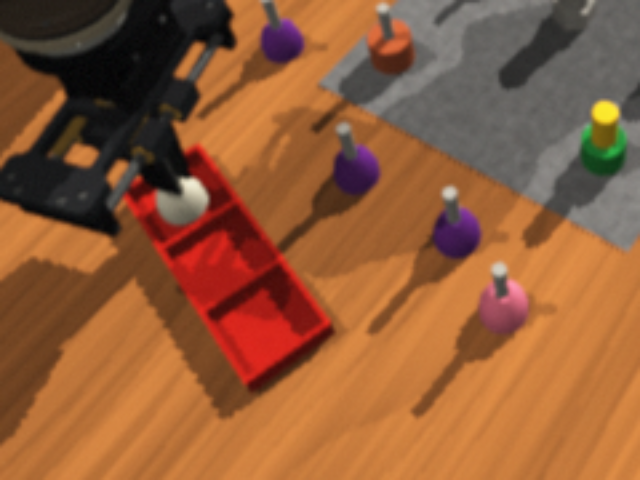

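The bob, at (180,200), hangs inside the end compartment. I lower the last millimetre, release and retreat.

Emit:
arm_command(rows=[[[0, 0, 0.008, 0, 0, 0, -1], [0, 0, 0.008, 0, 0, 0, -1], [0, 0, 0.008, 0, 0, 0, 0], [0, 0, 0.008, 0, 0, 0, 0], [0, 0, 0.008, 0, 0, 0, 0], [0, 0, 0.008, 0, 0, 0, 0], [0, 0, 0.008, 0, 0, 0, 0], [0, 0, 0.008, 0, 0, 0, 0], [0, 0, 0.008, 0, 0, 0, 0]]])

```text
t: 8.67
eef_pos: [391.6, -265.2, 227.7]
tcp_rot: [3.142, 0.0, 0.272]
ft_force: [-0.7, -0.4, -0.5]
opening: 0.488
grip_force: 0.0
```

Emit:
arm_command(rows=[[[0, 0, -0.15, 0, 0, 0, 0], [0, 0, -0.4, 0, 0, 0, 0], [0, 0, -0.535, 0, 0, 0, 0], [0, 0, -0.535, 0, 0, 0, 0], [0, 0, -0.535, 0, 0, 0, 0]]])

```text
t: 9.08
eef_pos: [391.5, -265.1, 308.8]
tcp_rot: [3.14, -0.001, 0.272]
ft_force: [-1.0, -0.4, 0.1]
opening: 0.499
grip_force: 0.0
```

```bash
python3 - <<'E'
from plan import *
s=state();print(s["eef_pos"],s["opening"])
im,_=read_camera("scene");cv2.imwrite("pics/g4.png",cv2.resize(im[170:350,40:280,::-1],(640,480)))
shifts([391.8,-265.1,309],[(548,55.5,310)])
E
```

```text
[ 391.51294943 -265.07651736  308.77130387] 0.4987881563557412
[0.788, -0.89, -0.003] rows 5 -> [469.8, -104.8, 309.4]
[0.789, -0.889, -0.004] rows 5 -> [548.0, 55.5, 310.0]
```

View pics/g4.png

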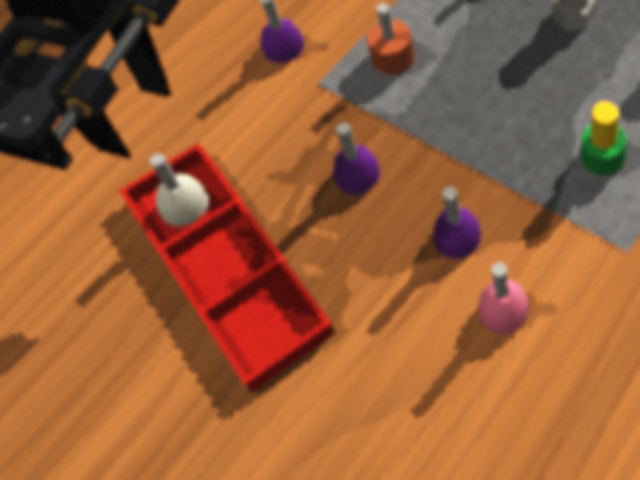

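The bob stands upright in the tray at (180,195). Next is the nut.

Emit:
arm_command(rows=[[[0.788, -0.89, 0, 0, 0, 0, 0], [0.788, -0.89, 0, 0, 0, 0, 0], [0.788, -0.89, 0, 0, 0, 0, 0], [0.788, -0.89, 0, 0, 0, 0, 0], [0.788, -0.89, 0, 0, 0, 0, 0]]])

```text
t: 9.55
eef_pos: [470.8, -101.0, 306.6]
tcp_rot: [-3.14, 0.002, 0.274]
ft_force: [-0.4, -0.1, 0.6]
opening: 0.496
grip_force: 0.0
```

Emit:
arm_command(rows=[[[0.788, -0.89, 0, 0, 0, 0, 0], [0.788, -0.89, 0, 0, 0, 0, 0], [0.788, -0.89, 0, 0, 0, 0, 0], [0.788, -0.89, 0, 0, 0, 0, 0], [0.788, -0.89, 0, 0, 0, 0, 0], [0.788, -0.89, 0, 0, 0, 0, 0], [0.788, -0.89, 0, 0, 0, 0, 0], [0.788, -0.89, 0, 0, 0, 0, 0], [0.788, -0.89, 0, 0, 0, 0, 0]]])

```text
t: 10.3
eef_pos: [547.2, 54.1, 307.6]
tcp_rot: [-3.142, 0.001, 0.27]
ft_force: [-1.0, -0.4, 0.2]
opening: 0.498
grip_force: 0.0
```

Emit:
arm_command(rows=[[[0, 0, 0.2, 0, 0, 0, 0], [0, 0, 0.4, 0, 0, 0, 0], [0, 0, 0.567, 0, 0, 0, 0], [0, 0, 0.567, 0, 0, 0, 0], [0, 0, 0.567, 0, 0, 0, 0], [0, 0, 0.567, 0, 0, 0, 0]]])

```text
t: 10.8
eef_pos: [547.9, 54.8, 224.1]
tcp_rot: [3.141, -0.001, 0.271]
ft_force: [-1.1, -0.2, 0.9]
opening: 0.501
grip_force: 0.0
```

Emit:
arm_command(rows=[[[0, 0, 0, 0, 0, 0, -1], [0, 0, 0, 0, 0, 0, -1], [0, 0, 0, 0, 0, 0, -1], [0, 0, 0, 0, 0, 0, -1], [0, 0, 0, 0, 0, 0, -1], [0, 0, 0, 0, 0, 0, -1], [0, 0, 0, 0, 0, 0, -1], [0, 0, 0, 0, 0, 0, -1], [0, 0, 0, 0, 0, 0, -1]]])

```text
t: 11.55
eef_pos: [547.7, 55.6, 223.7]
tcp_rot: [3.141, -0.001, 0.272]
ft_force: [-1.8, 0.7, 7.7]
opening: 0.268
grip_force: 30.0
```

Emit:
arm_command(rows=[[[0, 0, -0.15, 0, 0, 0, -1], [0, 0, -0.4, 0, 0, 0, -1], [0, 0, -0.573, 0, 0, 0, -1], [0, 0, -0.573, 0, 0, 0, -1], [0, 0, -0.573, 0, 0, 0, -1]]])

```text
t: 11.97
eef_pos: [547.5, 55.6, 310.0]
tcp_rot: [3.141, -0.003, 0.272]
ft_force: [-0.7, 0.8, -1.6]
opening: 0.266
grip_force: 30.0
```

Emit:
arm_command(rows=[[[-0.06, 0.1, 0, 0, 0, 0, -1], [-0.18, 0.3, 0, 0, 0, 0, -1], [-0.31, 0.51, 0, 0, 0, 0, -1], [-0.408, 0.673, 0, 0, 0, 0, -1]]])

```text
t: 12.3
eef_pos: [514.7, -59.6, 307.3]
tcp_rot: [-3.141, 0.002, 0.272]
ft_force: [1.7, -0.4, -1.3]
opening: 0.27
grip_force: 30.0
```

Emit:
arm_command(rows=[[[-0.14, 0.23, 0, 0, 0, 0, -1], [-0.28, 0.46, 0, 0, 0, 0, -1], [-0.408, 0.673, 0, 0, 0, 0, -1], [-0.408, 0.673, 0, 0, 0, 0, -1]]])

```text
t: 12.63
eef_pos: [482.5, -176.6, 307.4]
tcp_rot: [-3.141, 0.002, 0.268]
ft_force: [0.2, -0.2, -1.3]
opening: 0.271
grip_force: 30.0
```

Emit:
arm_command(rows=[[[-0.14, 0.23, 0, 0, 0, 0, -1], [-0.28, 0.46, 0, 0, 0, 0, -1], [-0.37, 0.61, 0, 0, 0, 0, -1], [-0.408, 0.673, 0, 0, 0, 0, -1], [-0.408, 0.673, 0, 0, 0, 0, -1], [-0.408, 0.673, 0, 0, 0, 0, -1], [-0.408, 0.673, 0, 0, 0, 0, -1], [-0.408, 0.673, 0, 0, 0, 0, -1]]])

```text
t: 13.3
eef_pos: [452.5, -284.2, 308.6]
tcp_rot: [-3.141, 0.0, 0.273]
ft_force: [0.5, 0.4, -0.9]
opening: 0.266
grip_force: 30.0
```

Emit:
arm_command(rows=[[[0, 0, 0.15, 0, 0, 0, -1], [0, 0, 0.3, 0, 0, 0, -1], [0, 0, 0.4, 0, 0, 0, -1], [0, 0, 0.48, 0, 0, 0, -1], [0, 0, 0.52, 0, 0, 0, -1], [0, 0, 0.537, 0, 0, 0, -1], [0, 0, 0.537, 0, 0, 0, -1], [0, 0, 0.537, 0, 0, 0, -1], [0, 0, 0.537, 0, 0, 0, -1]]])

```text
t: 14.05
eef_pos: [452.3, -285.4, 229.0]
tcp_rot: [3.141, -0.001, 0.272]
ft_force: [0.7, -0.4, -1.4]
opening: 0.273
grip_force: 30.0
```

Emit:
arm_command(rows=[[[0, 0, 0.008, 0, 0, 0, -1], [0, 0, 0.008, 0, 0, 0, -1], [0, 0, 0.008, 0, 0, 0, 0], [0, 0, 0.008, 0, 0, 0, 0], [0, 0, 0.008, 0, 0, 0, 0], [0, 0, 0.008, 0, 0, 0, 0], [0, 0, 0.008, 0, 0, 0, 0], [0, 0, 0.008, 0, 0, 0, 0], [0, 0, 0.008, 0, 0, 0, 0]]])

```text
t: 14.8
eef_pos: [452.1, -285.6, 227.1]
tcp_rot: [3.142, 0.0, 0.272]
ft_force: [-0.3, -0.3, -0.8]
opening: 0.498
grip_force: 0.0
```

Emit:
arm_command(rows=[[[0, 0, -0.15, 0, 0, 0, 0], [0, 0, -0.4, 0, 0, 0, 0], [0, 0, -0.54, 0, 0, 0, 0], [0, 0, -0.54, 0, 0, 0, 0], [0, 0, -0.54, 0, 0, 0, 0]]])

```text
t: 15.22
eef_pos: [452.0, -285.5, 309.0]
tcp_rot: [3.14, -0.001, 0.272]
ft_force: [0.4, 0.3, -0.4]
opening: 0.499
grip_force: 0.0
```

Emit:
arm_command(rows=[[[0.82, -0.555, 0, 0, 0, 0, 0], [0.82, -0.555, 0, 0, 0, 0, 0], [0.82, -0.555, 0, 0, 0, 0, 0], [0.82, -0.555, 0, 0, 0, 0, 0], [0.82, -0.555, 0, 0, 0, 0, 0]]])

```text
t: 15.63
eef_pos: [550.2, -169.0, 306.5]
tcp_rot: [-3.14, 0.001, 0.275]
ft_force: [-0.8, 0.3, 0.2]
opening: 0.5
grip_force: 0.0
```

Emit:
arm_command(rows=[[[0.82, -0.555, 0, 0, 0, 0, 0], [0.82, -0.555, 0, 0, 0, 0, 0], [0.82, -0.555, 0, 0, 0, 0, 0], [0.82, -0.555, 0, 0, 0, 0, 0], [0.82, -0.555, 0, 0, 0, 0, 0], [0.82, -0.555, 0, 0, 0, 0, 0], [0.82, -0.555, 0, 0, 0, 0, 0], [0.82, -0.555, 0, 0, 0, 0, 0], [0.82, -0.555, 0, 0, 0, 0, 0]]])

```text
t: 16.38
eef_pos: [643.8, -60.3, 307.9]
tcp_rot: [-3.141, 0.001, 0.27]
ft_force: [0.5, 0.0, -0.4]
opening: 0.501
grip_force: 0.0
```

```bash
python3 - <<'E'
from h import *
im,_=read_camera("scene");cv2.imwrite("pics/g5.png",cv2.resize(im[110:350,40:360,::-1],(640,480)))
E
```

```text
(no output)
```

View pics/g5.png

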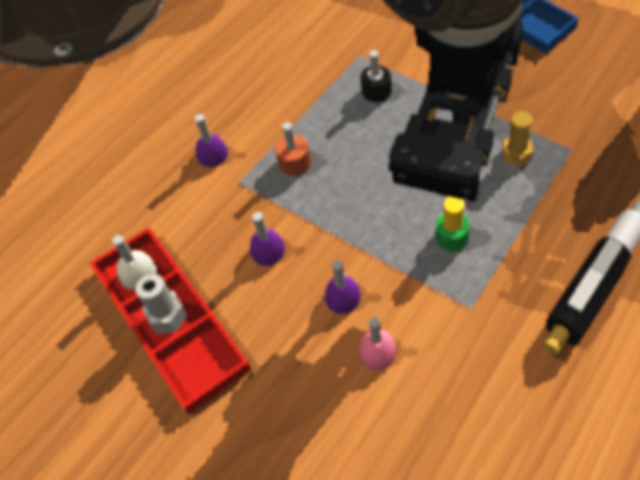

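The bob (130,265) and nut (160,305) stand in the red tray. The gripper is above the oiler at (453,225).

Emit:
arm_command(rows=[[[0, 0, 0.2, 0, 0, 0, 0], [0, 0, 0.4, 0, 0, 0, 0], [0, 0, 0.565, 0, 0, 0, 0], [0, 0, 0.565, 0, 0, 0, 0], [0, 0, 0.565, 0, 0, 0, 0], [0, 0, 0.565, 0, 0, 0, 0]]])

```text
t: 16.93
eef_pos: [644.7, -59.5, 224.8]
tcp_rot: [3.141, -0.001, 0.271]
ft_force: [0.3, 0.8, -0.4]
opening: 0.498
grip_force: 0.0
```

Emit:
arm_command(rows=[[[0, 0, 0, 0, 0, 0, -1], [0, 0, 0, 0, 0, 0, -1], [0, 0, 0, 0, 0, 0, -1], [0, 0, 0, 0, 0, 0, -1], [0, 0, 0, 0, 0, 0, -1], [0, 0, 0, 0, 0, 0, -1], [0, 0, 0, 0, 0, 0, -1], [0, 0, 0, 0, 0, 0, -1], [0, 0, 0, 0, 0, 0, -1]]])

```text
t: 17.68
eef_pos: [644.4, -59.1, 223.7]
tcp_rot: [3.141, -0.0, 0.272]
ft_force: [-1.0, 0.6, 4.8]
opening: 0.206
grip_force: 30.0
```

Emit:
arm_command(rows=[[[0, 0, -0.15, 0, 0, 0, -1], [0, 0, -0.4, 0, 0, 0, -1], [0, 0, -0.573, 0, 0, 0, -1], [0, 0, -0.573, 0, 0, 0, -1], [0, 0, -0.573, 0, 0, 0, -1]]])

```text
t: 18.1
eef_pos: [644.3, -59.1, 310.4]
tcp_rot: [3.14, -0.002, 0.272]
ft_force: [-0.3, -1.0, -0.9]
opening: 0.206
grip_force: 30.0
```

Emit:
arm_command(rows=[[[-0.1, 0.105, 0, 0, 0, 0, -1], [-0.28, 0.29, 0, 0, 0, 0, -1], [-0.46, 0.48, 0, 0, 0, 0, -1], [-0.643, 0.675, 0, 0, 0, 0, -1], [-0.643, 0.675, 0, 0, 0, 0, -1]]])

```text
t: 18.52
eef_pos: [576.0, -187.2, 307.6]
tcp_rot: [-3.14, 0.003, 0.268]
ft_force: [0.1, -0.4, -0.6]
opening: 0.202
grip_force: 30.0
```

Emit:
arm_command(rows=[[[-0.18, 0.19, 0, 0, 0, 0, -1], [-0.36, 0.38, 0, 0, 0, 0, -1], [-0.53, 0.55, 0, 0, 0, 0, -1], [-0.643, 0.675, 0, 0, 0, 0, -1], [-0.643, 0.675, 0, 0, 0, 0, -1], [-0.643, 0.675, 0, 0, 0, 0, -1], [-0.643, 0.675, 0, 0, 0, 0, -1], [-0.643, 0.675, 0, 0, 0, 0, -1]]])

```text
t: 19.18
eef_pos: [513.4, -305.0, 308.7]
tcp_rot: [-3.141, 0.001, 0.273]
ft_force: [-0.3, 1.3, -0.3]
opening: 0.209
grip_force: 30.0
```

Emit:
arm_command(rows=[[[0, 0, 0.15, 0, 0, 0, -1], [0, 0, 0.3, 0, 0, 0, -1], [0, 0, 0.4, 0, 0, 0, -1], [0, 0, 0.48, 0, 0, 0, -1], [0, 0, 0.52, 0, 0, 0, -1], [0, 0, 0.537, 0, 0, 0, -1], [0, 0, 0.537, 0, 0, 0, -1], [0, 0, 0.537, 0, 0, 0, -1], [0, 0, 0.537, 0, 0, 0, -1]]])

```text
t: 19.93
eef_pos: [513.1, -306.0, 229.6]
tcp_rot: [3.14, -0.001, 0.272]
ft_force: [0.3, -0.5, -0.1]
opening: 0.205
grip_force: 30.0
```

Emit:
arm_command(rows=[[[0, 0, 0.01, 0, 0, 0, -1], [0, 0, 0.01, 0, 0, 0, -1], [0, 0, 0.01, 0, 0, 0, 0], [0, 0, 0.01, 0, 0, 0, 0], [0, 0, 0.01, 0, 0, 0, 0], [0, 0, 0.01, 0, 0, 0, 0], [0, 0, 0.01, 0, 0, 0, 0], [0, 0, 0.01, 0, 0, 0, 0], [0, 0, 0.01, 0, 0, 0, 0]]])

```text
t: 20.68
eef_pos: [512.9, -306.0, 227.3]
tcp_rot: [3.142, 0.0, 0.272]
ft_force: [-0.3, -0.4, 0.5]
opening: 0.496
grip_force: 0.0
```

Emit:
arm_command(rows=[[[0, 0, -0.15, 0, 0, 0, 0], [0, 0, -0.4, 0, 0, 0, 0], [0, 0, -0.54, 0, 0, 0, 0], [0, 0, -0.54, 0, 0, 0, 0], [0, 0, -0.54, 0, 0, 0, 0]]])

```text
t: 21.1
eef_pos: [512.8, -305.9, 309.3]
tcp_rot: [3.14, -0.001, 0.272]
ft_force: [-0.1, -0.0, 0.3]
opening: 0.499
grip_force: 0.0
```

Emit:
arm_command(rows=[[[-0.02, -0.838, 0, 0, 0, 0, 0], [-0.02, -0.838, 0, 0, 0, 0, 0], [-0.02, -0.838, 0, 0, 0, 0, 0], [-0.02, -0.838, 0, 0, 0, 0, 0], [-0.02, -0.838, 0, 0, 0, 0, 0]]])

```text
t: 21.52
eef_pos: [475.8, -184.0, 307.5]
tcp_rot: [-3.14, 0.002, 0.274]
ft_force: [-0.2, -1.1, -1.0]
opening: 0.498
grip_force: 0.0
```

Emit:
arm_command(rows=[[[-0.02, -0.838, 0, 0, 0, 0, 0], [-0.02, -0.838, 0, 0, 0, 0, 0], [-0.02, -0.838, 0, 0, 0, 0, 0], [-0.02, -0.838, 0, 0, 0, 0, 0], [-0.02, -0.838, 0, 0, 0, 0, 0], [-0.02, -0.838, 0, 0, 0, 0, 0], [-0.02, -0.838, 0, 0, 0, 0, 0], [-0.02, -0.838, 0, 0, 0, 0, 0], [-0.02, -0.838, 0, 0, 0, 0, 0]]])

```text
t: 22.27
eef_pos: [439.9, -66.4, 308.1]
tcp_rot: [3.142, 0.0, 0.27]
ft_force: [0.1, -0.4, -0.0]
opening: 0.502
grip_force: 0.0
```

```bash
python3 - <<'E'
from h import *
im,_=read_camera("scene");cv2.imwrite("pics/g6.png",cv2.resize(im[110:350,40:360,::-1],(640,480)))
E
```

```text
(no output)
```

View pics/g6.png

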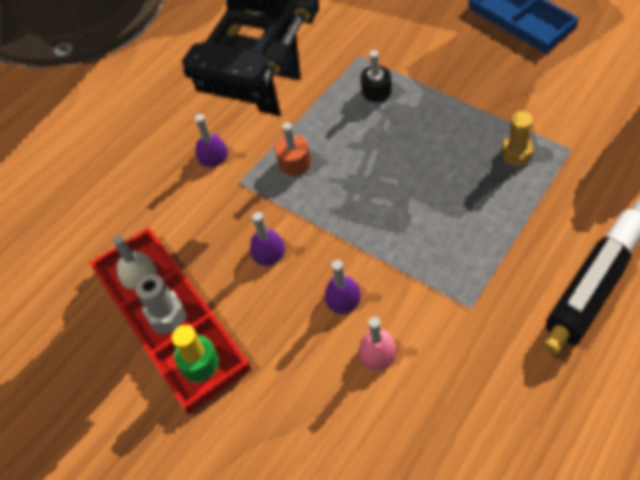

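The red kit is complete, with the oiler at (195,350). The gripper is above the stone at (293,150).

Emit:
arm_command(rows=[[[0, 0, 0.2, 0, 0, 0, 0], [0, 0, 0.4, 0, 0, 0, 0], [0, 0, 0.565, 0, 0, 0, 0], [0, 0, 0.565, 0, 0, 0, 0], [0, 0, 0.565, 0, 0, 0, 0], [0, 0, 0.565, 0, 0, 0, 0]]])

```text
t: 22.82
eef_pos: [439.9, -65.7, 224.4]
tcp_rot: [3.141, -0.001, 0.271]
ft_force: [-0.1, -0.3, 0.7]
opening: 0.498
grip_force: 0.0
```

Emit:
arm_command(rows=[[[0, 0, 0, 0, 0, 0, -1], [0, 0, 0, 0, 0, 0, -1], [0, 0, 0, 0, 0, 0, -1], [0, 0, 0, 0, 0, 0, -1], [0, 0, 0, 0, 0, 0, -1], [0, 0, 0, 0, 0, 0, -1], [0, 0, 0, 0, 0, 0, -1], [0, 0, 0, 0, 0, 0, -1], [0, 0, 0, 0, 0, 0, -1], [0, 0, 0, 0, 0, 0, -1]]])

```text
t: 23.65
eef_pos: [439.6, -65.4, 223.4]
tcp_rot: [-3.142, 0.0, 0.272]
ft_force: [0.4, -0.0, -0.9]
opening: 0.099
grip_force: 30.0
```

Emit:
arm_command(rows=[[[0, 0, -0.15, 0, 0, 0, -1], [0, 0, -0.4, 0, 0, 0, -1], [0, 0, -0.573, 0, 0, 0, -1], [0, 0, -0.573, 0, 0, 0, -1], [0, 0, -0.573, 0, 0, 0, -1]]])

```text
t: 24.07
eef_pos: [439.5, -65.3, 310.3]
tcp_rot: [3.14, -0.002, 0.272]
ft_force: [-0.4, -0.1, -0.9]
opening: 0.098
grip_force: 30.0
```

Emit:
arm_command(rows=[[[0.06, -0.11, 0, 0, 0, 0, -1], [0.17, -0.33, 0, 0, 0, 0, -1], [0.28, -0.54, 0, 0, 0, 0, -1], [0.382, -0.733, 0, 0, 0, 0, -1]]])

```text
t: 24.4
eef_pos: [465.2, 57.3, 308.0]
tcp_rot: [-3.141, 0.002, 0.271]
ft_force: [-0.3, -0.3, -1.1]
opening: 0.1
grip_force: 30.0
```

Emit:
arm_command(rows=[[[0.12, -0.24, 0, 0, 0, 0, -1], [0.25, -0.48, 0, 0, 0, 0, -1], [0.382, -0.733, 0, 0, 0, 0, -1], [0.382, -0.733, 0, 0, 0, 0, -1]]])

```text
t: 24.73
eef_pos: [491.5, 182.4, 307.8]
tcp_rot: [-3.141, 0.0, 0.276]
ft_force: [-0.7, -0.7, -1.0]
opening: 0.101
grip_force: 30.0
```

Emit:
arm_command(rows=[[[0.12, -0.24, 0, 0, 0, 0, -1], [0.25, -0.48, 0, 0, 0, 0, -1], [0.34, -0.66, 0, 0, 0, 0, -1], [0.382, -0.733, 0, 0, 0, 0, -1], [0.382, -0.733, 0, 0, 0, 0, -1], [0.382, -0.733, 0, 0, 0, 0, -1], [0.382, -0.733, 0, 0, 0, 0, -1], [0.382, -0.733, 0, 0, 0, 0, -1]]])

```text
t: 25.4
eef_pos: [516.6, 297.2, 309.1]
tcp_rot: [3.141, 0.001, 0.27]
ft_force: [0.4, 0.0, -1.2]
opening: 0.1
grip_force: 30.0
```

Emit:
arm_command(rows=[[[0, 0, 0.15, 0, 0, 0, -1], [0, 0, 0.3, 0, 0, 0, -1], [0, 0, 0.4, 0, 0, 0, -1], [0, 0, 0.48, 0, 0, 0, -1], [0, 0, 0.52, 0, 0, 0, -1], [0, 0, 0.537, 0, 0, 0, -1], [0, 0, 0.537, 0, 0, 0, -1], [0, 0, 0.537, 0, 0, 0, -1], [0, 0, 0.537, 0, 0, 0, -1]]])

```text
t: 26.15
eef_pos: [516.8, 298.5, 229.7]
tcp_rot: [-3.141, -0.001, 0.272]
ft_force: [-0.1, 0.4, -1.5]
opening: 0.104
grip_force: 30.0
```

```bash
python3 - <<'E'
from h import *
im,_=read_camera("scene");cv2.imwrite("pics/g7.png",cv2.resize(im[60:300,150:470,::-1],(640,480)))
E
```

```text
(no output)
```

View pics/g7.png

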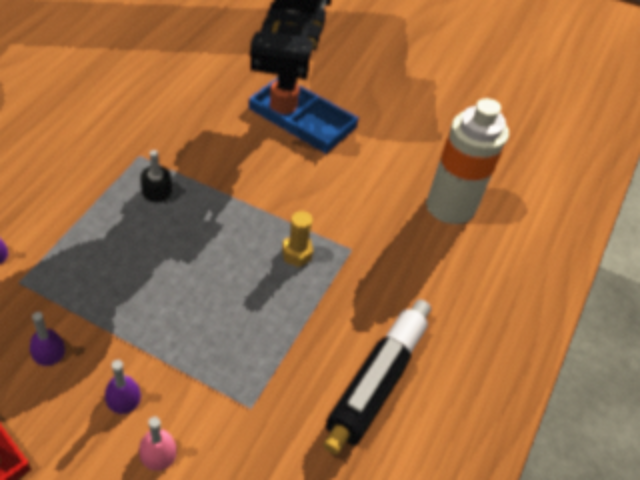

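The stone, at (285,95), is inside the near compartment of the blue tray. The drum, can and grinder are untouched. I release and go for the coupling at (298,235).

Emit:
arm_command(rows=[[[0, 0, 0.01, 0, 0, 0, -1], [0, 0, 0.01, 0, 0, 0, -1], [0, 0, 0.01, 0, 0, 0, 0], [0, 0, 0.01, 0, 0, 0, 0], [0, 0, 0.01, 0, 0, 0, 0], [0, 0, 0.01, 0, 0, 0, 0], [0, 0, 0.01, 0, 0, 0, 0], [0, 0, 0.01, 0, 0, 0, 0], [0, 0, 0.01, 0, 0, 0, 0]]])

```text
t: 26.95
eef_pos: [516.6, 298.5, 227.4]
tcp_rot: [3.141, 0.0, 0.272]
ft_force: [-0.2, 0.0, 0.0]
opening: 0.488
grip_force: 0.0
```

Emit:
arm_command(rows=[[[0, 0, -0.15, 0, 0, 0, 0], [0, 0, -0.4, 0, 0, 0, 0], [0, 0, -0.54, 0, 0, 0, 0], [0, 0, -0.54, 0, 0, 0, 0], [0, 0, -0.54, 0, 0, 0, 0]]])

```text
t: 27.37
eef_pos: [516.6, 298.5, 309.4]
tcp_rot: [-3.141, -0.002, 0.272]
ft_force: [0.2, -1.2, -0.1]
opening: 0.498
grip_force: 0.0
```

Emit:
arm_command(rows=[[[0.232, 0.829, 0, 0, 0, 0, 0], [0.232, 0.829, 0, 0, 0, 0, 0], [0.232, 0.829, 0, 0, 0, 0, 0], [0.232, 0.829, 0, 0, 0, 0, 0], [0.232, 0.829, 0, 0, 0, 0, 0]]])

```text
t: 27.78
eef_pos: [584.4, 185.9, 306.7]
tcp_rot: [-3.142, 0.002, 0.268]
ft_force: [-0.4, 0.1, -0.5]
opening: 0.5
grip_force: 0.0
```

Emit:
arm_command(rows=[[[0.232, 0.829, 0, 0, 0, 0, 0], [0.232, 0.829, 0, 0, 0, 0, 0], [0.232, 0.829, 0, 0, 0, 0, 0], [0.232, 0.829, 0, 0, 0, 0, 0], [0.232, 0.829, 0, 0, 0, 0, 0], [0.232, 0.829, 0, 0, 0, 0, 0], [0.232, 0.829, 0, 0, 0, 0, 0], [0.232, 0.829, 0, 0, 0, 0, 0], [0.232, 0.829, 0, 0, 0, 0, 0]]])

```text
t: 28.53
eef_pos: [649.9, 79.0, 308.5]
tcp_rot: [-3.142, 0.0, 0.274]
ft_force: [0.2, 0.9, 0.3]
opening: 0.497
grip_force: 0.0
```

Emit:
arm_command(rows=[[[0, 0, 0.2, 0, 0, 0, 0], [0, 0, 0.4, 0, 0, 0, 0], [0, 0, 0.565, 0, 0, 0, 0], [0, 0, 0.565, 0, 0, 0, 0], [0, 0, 0.565, 0, 0, 0, 0], [0, 0, 0.565, 0, 0, 0, 0]]])

```text
t: 29.03
eef_pos: [650.8, 78.0, 225.1]
tcp_rot: [3.141, -0.002, 0.272]
ft_force: [-0.4, 0.8, 1.0]
opening: 0.501
grip_force: 0.0
```

Emit:
arm_command(rows=[[[0, 0, 0, 0, 0, 0, -1], [0, 0, 0, 0, 0, 0, -1], [0, 0, 0, 0, 0, 0, -1], [0, 0, 0, 0, 0, 0, -1], [0, 0, 0, 0, 0, 0, -1], [0, 0, 0, 0, 0, 0, -1], [0, 0, 0, 0, 0, 0, -1], [0, 0, 0, 0, 0, 0, -1], [0, 0, 0, 0, 0, 0, -1]]])

```text
t: 29.78
eef_pos: [650.6, 77.7, 224.3]
tcp_rot: [3.141, -0.001, 0.272]
ft_force: [-0.8, 1.8, 6.5]
opening: 0.225
grip_force: 30.0
```

Emit:
arm_command(rows=[[[0, 0, -0.15, 0, 0, 0, -1], [0, 0, -0.4, 0, 0, 0, -1], [0, 0, -0.573, 0, 0, 0, -1], [0, 0, -0.573, 0, 0, 0, -1], [0, 0, -0.573, 0, 0, 0, -1]]])

```text
t: 30.2
eef_pos: [650.4, 77.6, 310.8]
tcp_rot: [3.141, -0.002, 0.272]
ft_force: [-0.1, 0.4, -1.9]
opening: 0.225
grip_force: 30.0
```

Emit:
arm_command(rows=[[[-0.01, -0.11, 0, 0, 0, 0, -1], [-0.02, -0.33, 0, 0, 0, 0, -1], [-0.03, -0.54, 0, 0, 0, 0, -1], [-0.042, -0.732, 0, 0, 0, 0, -1]]])

```text
t: 30.53
eef_pos: [613.8, 183.4, 307.7]
tcp_rot: [-3.141, 0.003, 0.271]
ft_force: [0.7, 0.2, -1.1]
opening: 0.224
grip_force: 30.0
```

Emit:
arm_command(rows=[[[-0.014, -0.24, 0, 0, 0, 0, -1], [-0.028, -0.48, 0, 0, 0, 0, -1], [-0.04, -0.66, 0, 0, 0, 0, -1], [-0.042, -0.732, 0, 0, 0, 0, -1], [-0.042, -0.732, 0, 0, 0, 0, -1], [-0.042, -0.732, 0, 0, 0, 0, -1], [-0.042, -0.732, 0, 0, 0, 0, -1], [-0.042, -0.732, 0, 0, 0, 0, -1]]])

```text
t: 31.2
eef_pos: [579.9, 284.5, 309.2]
tcp_rot: [3.141, 0.001, 0.27]
ft_force: [0.1, 0.4, -0.1]
opening: 0.224
grip_force: 30.0
```

Emit:
arm_command(rows=[[[0, 0, 0.15, 0, 0, 0, -1], [0, 0, 0.3, 0, 0, 0, -1], [0, 0, 0.4, 0, 0, 0, -1], [0, 0, 0.48, 0, 0, 0, -1], [0, 0, 0.52, 0, 0, 0, -1], [0, 0, 0.537, 0, 0, 0, -1], [0, 0, 0.537, 0, 0, 0, -1], [0, 0, 0.537, 0, 0, 0, -1], [0, 0, 0.537, 0, 0, 0, -1]]])

```text
t: 31.95
eef_pos: [579.5, 285.8, 229.9]
tcp_rot: [-3.142, -0.001, 0.272]
ft_force: [1.3, -0.3, -1.5]
opening: 0.227
grip_force: 30.0
```

Emit:
arm_command(rows=[[[0, 0, 0.01, 0, 0, 0, -1], [0, 0, 0.01, 0, 0, 0, -1], [0, 0, 0.01, 0, 0, 0, -1]]])

```text
t: 32.2
eef_pos: [579.6, 285.9, 228.3]
tcp_rot: [-3.142, -0.002, 0.272]
ft_force: [1.2, -0.3, 4.6]
opening: 0.224
grip_force: 30.0
```

Contact felt on the tray floor. Release, lift and move back from the view.

Emit:
arm_command(rows=[[[0, 0, 0, 0, 0, 0, 0], [0, 0, 0, 0, 0, 0, 0], [0, 0, 0, 0, 0, 0, 0], [0, 0, 0, 0, 0, 0, 0], [0, 0, 0, 0, 0, 0, 0], [0, 0, 0, 0, 0, 0, 0], [0, 0, 0, 0, 0, 0, 0]]])

```text
t: 32.78
eef_pos: [579.4, 285.8, 227.4]
tcp_rot: [3.141, 0.0, 0.272]
ft_force: [0.1, -0.2, 0.2]
opening: 0.499
grip_force: 0.0
```

Emit:
arm_command(rows=[[[0, 0, -0.15, 0, 0, 0, 0], [0, 0, -0.4, 0, 0, 0, 0], [0, 0, -0.65, 0, 0, 0, 0], [0, 0, -0.8, 0, 0, 0, 0], [0, 0, -0.8, 0, 0, 0, 0], [0, 0, -0.8, 0, 0, 0, 0]]])

```text
t: 33.28
eef_pos: [579.2, 285.7, 348.8]
tcp_rot: [-3.141, -0.002, 0.272]
ft_force: [0.7, -0.3, -1.0]
opening: 0.498
grip_force: 0.0
```

Emit:
arm_command(rows=[[[-0.4, 0.9, 0, 0, 0, 0, 0], [-0.4, 0.9, 0, 0, 0, 0, 0], [-0.4, 0.9, 0, 0, 0, 0, 0], [-0.4, 0.9, 0, 0, 0, 0, 0], [-0.4, 0.9, 0, 0, 0, 0, 0], [-0.4, 0.9, 0, 0, 0, 0, 0], [-0.4, 0.9, 0, 0, 0, 0, 0]]])

```text
t: 33.87
eef_pos: [557.9, 139.9, 346.7]
tcp_rot: [-3.141, 0.001, 0.271]
ft_force: [0.3, 0.8, -0.2]
opening: 0.503
grip_force: 0.0
```

```bash
python3 - <<'E'
from h import *
im,D=read_camera("scene");cv2.imwrite("pics/g8.png",cv2.resize(im[:,:,::-1],(800,600)))
P=cloud("scene",D)
T=dict(bob=(391.5,-265.2),nut=(452.2,-285.5),oiler=(512.9,-305.8),stone=(516.6,298.3),coupling=(579.4,285.7),drum=(457,77))
for k,c in T.items():
    m=(np.hypot(*(P[...,:2]-c).transpose(2,0,1))<28)&(D>0)&(P[...,2]>25)&(P[...,2]<90)
    z=np.percentile(P[m][:,2],98); t=m&(P[...,2]>z-5); print(k,P[t].mean(0).round(1),z.round(1))
E
```

```text
bob [ 391.2 -265.7   67.6] 68.9
nut [ 451.8 -286.5   66.4] 68.3
oiler [ 512.2 -306.7   66.3] 68.0
stone [516.9 297.7  67.5] 68.2
coupling [578.7 283.6  66.5] 68.4
drum [455.7  78.   64.1] 65.3
```

View pics/g8.png

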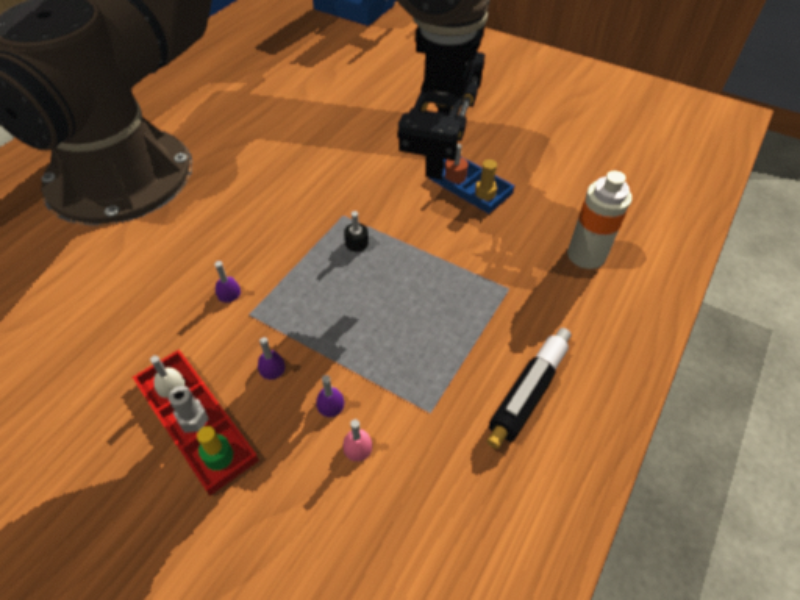

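All five parts stand upright in their compartments: the red tray is around (185,415) and the blue around (472,178). Their tops are at 68–69 mm, so they sit on the tray floors. The drum, can and grinder are where they were at the start, and the gripper is clear.

```bash
python3 -c "
from cell import *
print(job_done())"
```

```text
the job is handed in; nothing more can be done
None
```

I placed both kits and handed the job in at about 34 s: stone and coupling in the blue tray, bob, nut and oiler in the red, all standing upright in the last picture; drum, grinder and can not moved, gripper empty. No verdict came back.

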